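Close the hasp of a batch case and pin it

TASK

Lock the metal batch case: swing the yellow hasp down flat over its staple, then push the slim steel shank of the orange-handled locking pin sideways through the staple's loop until the handle comes up to the edge of the hasp, and let go. Either side of the staple will do. Leave the blue-handled stub pin where it lies.

Things in the scene. Friction and masses are not known exactly. Their poses are not given: they have to be found in the camera images.
- hasp (a joint): Yellow hasp leaf, 120 mm from pivot to end, 44 wide, 4 thick, slot over the staple 31 to 79 mm from the pivot, plain beyond. 0 = flat on deck (closed), 1.57 = upright; starts 0.9 to 1.5. Stiff hinge (0.1 N m) stays where left: push it all the way down, about 1 N at the end. Pivot line along staple's y, 55 mm to its -x side and 16 mm below it; the free end comes down on the +x side.
- staple (a point): Middle of an upright steel wire loop (6 mm wire) on the fixed case. Opening 26 mm wide (along x), 33 mm high above the deck; the hole runs along y; z up. Deck and lid are one flat level surface 18 mm below this point, 80 mm above the bench, reaching 70 mm to +x, 205 mm to -x (lid, robot's side), 90 mm to each side in y. Loop top 39 mm above deck. Case yaw up to 0.35 rad.
- lock_pin: Loose locking pin on the bench, 80 g: orange handle block 28 (x) x 22 (y) x 42 mm high; steel shank 8 mm thick, 55 mm long, sticks out level along +x, axis 18 mm above the underside (staple height when on the deck). Origin: centre of handle's underside; shank tip 69 mm from it. Pinch across the 22 mm. With the handle against the closed hasp's edge the origin is 36 mm from the staple along its y.
- stub_pin: Bystander, loose on the bench: same handle block but blue, with a fat steel stub 32 mm thick and 22 mm long along +x; does not fit the staple. Origin: centre of the handle's underside. Leave it alone.
Not all that is in view belongs to the job. Of the things that look like the lock_pin, take the one that is farthest to the robot's left at the start.

How it is judged:
By the outcome, as a careful person would: the job done as asked, in the order asked, and still so for the second after the job is handed in, with the robot touching nothing.
It also fails if it takes over 56 s, if anything falls off the work surface, if the arm or the gripper's body presses on something with over 40 N, if the wrist force passes 120 N, or if a joint passes its speed limit or range.

ROBOT

A 6-joint arm with a two-finger parallel gripper is mounted at the origin on the work surface. World frame = base frame: x ahead of the robot, y to its left, z up, the work surface at z = 0. Lengths are in m, angles in rad, forces in N, time in s.
With the tool pointing down it reaches from about 0.275 to 0.825 m from the base axis. Payload 4.9 kg.
Tool frame: the origin (TCP) lies midway between the tips of the shut fingers; the grasp point (between the pads) lies 19 mm behind it (bot.grip_depth is the distance from the TCP to the grasp point, in m); y points along the fingers, x is the direction in which the jaws open and shut, and the axes are right-handed (so a half turn about y gives the same grasp; the last joint's range is limited). The gripper opens to 85 mm and grips with 20 to 120 N. Pads are 22 mm wide; open, the fingers measure 114 mm over their backs; the gripper's body (76 mm by 85 mm) begins 54 mm behind the grasp point. The pads swing forward as they close: fully open they stand 13 mm farther back than shut.
Start: joints at [-1.382, 0.326, -0.193, 1.052, 0, 1.437], TCP at [0.174, -0.522, 0.231] pointing down, gripper open.
Joint ranges: [-2.65, 2.65], [-0.97, 1.79], [-1.3, 1.35], [-1.93, 2.1], [-1.47, 1.37], [-3.14, 3.14]. Speed limits (rad/s): [2.57, 2.57, 3.14, 3.14, 3.14, 3.14].

INTERFACE

Orientations are given as a unit quaternion [w, x, y, z].
In Python, from cell import bot gives the robot as it stands. Calls block until the motion is done:
- bot.move_pose(position, orientation): joint-space move of the TCP to a pose.
- bot.move_linear(position, speed=0.15, rotation=None, until_force=None): straight line of the TCP; rotation=None keeps the orientation; speed is the mean speed in m/s. With until_force (N) it stops when the force on the tool has changed by that much, and returns True; else False.
- bot.goto_joints(angles): joint-space move.
- bot.set_gripper(opening, grasp_force=None): opening from 0.0 (shut) to 1.0 (fully open); grasp_force is the grip in N (None keeps the last); returns when the fingers have stopped.
- bot.wait(seconds).
- bot.solve_ik(position, orientation): joint angles nearest the present ones, or None.
- bot.camera(name): name is "side" or "top" or "wrist"; returns the picture (480x640x3 uint8, red, green, blue); there is no depth.
- bot.calibration(name): a dict with "mtx" (3x3 intrinsics, pixels), "k1" (the pictures are not rectified: a ray, as slopes to the right and down, at radius r is drawn at 1 + k1 r^2 times it, then the intrinsics apply), "extrinsics" (4x4, takes a point from world to camera coordinates); the wrist camera has in their place "hand_eye" (4x4, takes a point from camera to tool coordinates, whose origin is the TCP and whose axes are the tool frame's). Camera axes: x right, y down, z forward; pixel columns grow to the right and rows downward; lengths in m; the calibration is good to about 2 mm. A picture is of the moment at which its call begins: read the wrist's pose just before it. calibration takes no time and is no camera call.
A pose or a line that the arm cannot do raises bot.PlanningError and nothing moves.
- bot.close_job(): hands the job in, once; it reports no verdict.
Trained networks look in the newest picture that a camera, given by its name, has taken for a name from the list of things; names that differ only in an ending like _2 or _b are one class to them, and where a whole thing is asked for, a point or a joint stands for the part that bears it (a point fixed in the world has none). Each returns a list of dicts, best first, with "confidence" (0 to 1); they miss things now and then, are a little off and sometimes report something else, mostly with a low value. They report only what shows in the picture. A call takes as long as a camera call. They do not tell look-alikes from the thing itself.
- bot.search_frame(camera, thing): "bbox" ([left, top, width, height] in pixels, round what is visible of it).
Readings, each from a call of its own:
- bot.read_clock(): time.
- bot.read_joint_positions(): joint angles.
- bot.read_joint_vel(): joint speeds.
- bot.read_joint_efforts(): joint torques, N m.
- bot.read_position(): TCP position.
- bot.read_tool_rot(): TCP orientation.
- bot.read_ft_force(): force on the tool from outside, world axes, zero at the start.
- bot.read_moment(): the same for the moment, N m.
- bot.read_gripper_width(): opening from 0.0 (shut) to 1.0 (fully open).
Only numpy, scipy, OpenCV 4.12 (cv2) and the standard library are available. Lean on these libraries where they do the work, as an engineer would, in place of code of your own. Each camera call takes 0.05 s, during which the arm holds its last target.

## Working session

There is one attempt and no reset: what is moved stays moved. The work goes in short steps, each a Python script; the robot and the scene stay as the last script left them, time stands still between calls to the robot, and variables do not carry over. Pictures are saved under pics/ and viewed, and the job is handed in when it is done.

```bash
ls; mkdir -p pics; python3 - <<'E'
from cell import bot
import cv2
for n in ("side","top","wrist"):
    im=bot.camera(n); cv2.imwrite(f"pics/{n}0.png",im[:,:,::-1])
    for t in ("lock_pin","stub_pin","hasp","staple"):
        try: print(n,t,[(d['bbox'],round(d['confidence'],2)) for d in bot.search_frame(n,t)])
        except Exception as e: print(n,t,e)
    c=bot.calibration(n); print({k:(v.tolist() if hasattr(v,'tolist') else v) for k,v in c.items()})
print(bot.read_clock(),bot.read_tool_rot(),bot.grip_depth)
E
```

```text
pics
side lock_pin [([396.6, 352.3, 51.3, 22.0], 0.77), ([372.5, 299.6, 17.4, 36.4], 0.62), ([368.1, 382.9, 27.1, 38.1], 0.59)]
side stub_pin [([227.5, 201.5, 17.4, 16.5], 0.47)]
side hasp []
side staple []
{'mtx': [[461.9961879461068, 0.0, 324.18836949268564], [0.0, 461.9961879461068, 241.15450981598005], [0.0, 0.0, 1.0]], 'k1': -0.0727064641319721, 'extrinsics': [[0.8115712083210482, -0.5840202624016897, -0.01650778387836229, -0.43670397151680995], [-0.37259252459416037, -0.49558841495857586, -0.7845807374486048, 0.2355820774061636], [0.45002998171328906, 0.6428938139872771, -0.6198068727402342, 0.9420439991982626], [0.0, 0.0, 0.0, 1.0]]}
top lock_pin [([417.2, 218.3, 29.9, 37.9], 0.7), ([488.8, 299.4, 40.2, 10.0], 0.67), ([476.4, 227.9, 34.9, 30.8], 0.54)]
top stub_pin [([147.2, 260.9, 22.3, 31.0], 0.93)]
top hasp [([246.6, 172.8, 30.5, 38.7], 0.81)]
top staple [([200.5, 135.9, 126.0, 160.0], 0.7)]
{'mtx': [[527.3338202289882, 0.0, 328.8165592389798], [0.0, 527.3338202289882, 239.46954169755927], [0.0, 0.0, 1.0]], 'k1': -0.05673943345636985, 'extrinsics': [[-0.03677671775651283, -0.9993183250339143, -0.003218428571529929, -0.04190253024237179], [-0.9768529026268155, 0.03662870520829522, -0.21075280445187292, 0.5040075606216249], [0.21072702641242627, -0.004606865113724001, -0.9775340900107784, 0.985133540659178], [0.0, 0.0, 0.0, 1.0]]}
wrist lock_pin []
wrist stub_pin []
wrist hasp []
wrist staple []
{'mtx': [[415.28691961288854, 0.0, 324.1125562555843], [0.0, 415.28691961288854, 238.13146318275417], [0.0, 0.0, 1.0]], 'k1': -0.015237747716566226, 'hand_eye': [[0.9999998756747759, 0.0003970471979533314, -0.0003016686171959362, -0.0003673241637631719], [0.0004129882181130241, -0.32043022551126593, 0.9472720306329806, -0.14314120528134283], [0.000279447962424491, -0.9472720374487579, -0.3204303496495212, 0.08191264284685162], [0.0, 0.0, 0.0, 1.0]]}
0.75 [-0.57383188  0.57386783 -0.41314093  0.41316736] 0.0187
```

View pics/top0.png

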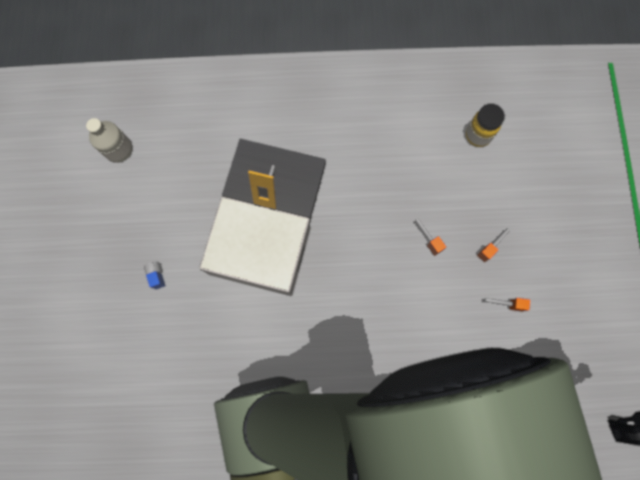

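View pics/side0.png

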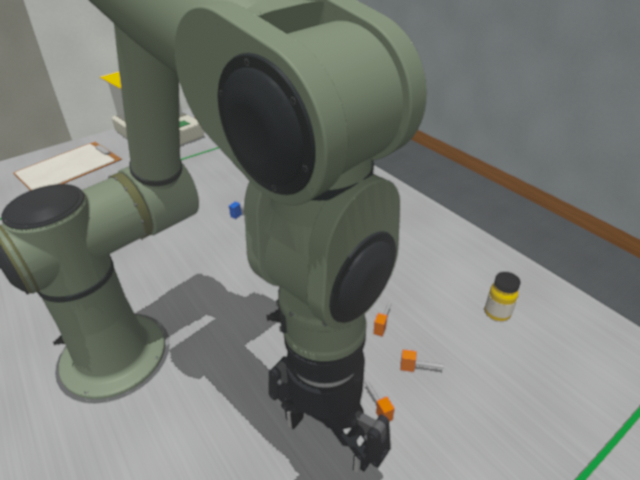

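The top picture shows the case (dark deck at about (275,180), lid at (255,245)), the raised hasp at (262,188) and the staple at about (271,170). The three orange pins are at (437,245), (489,252) and (521,304). The leftmost is the one at (437,245), with its tip at (415,221). The stub is at (154,275).

```bash
cat > h.py <<'E'
from cell import bot
import numpy as np, cv2
from scipy.spatial.transform import Rotation as R
def Rq(q): return R.from_quat([q[1],q[2],q[3],q[0]])
def qof(r):
    q=r.as_quat(); return [q[3],q[0],q[1],q[2]]
def down(a):
    """tool y down; jaw axis x at angle a (world yaw)"""
    x=np.array([np.cos(a),np.sin(a),0]); y=np.array([0,0,-1.]); z=np.cross(x,y)
    return R.from_matrix(np.c_[x,y,z])
def cam(n,pose=None):
    c=bot.calibration(n); K=np.array(c['mtx'])
    if n=='wrist':
        p,r=pose; T=np.eye(4); T[:3,:3]=r.as_matrix(); T[:3,3]=p
        E=np.linalg.inv(T@np.array(c['hand_eye']))
    else: E=np.array(c['extrinsics'])
    return K,c['k1'],E
def und(uv,K,k1):
    d=(np.atleast_2d(uv).astype(float)-K[:2,2])/np.array([K[0,0],K[1,1]]); s=d.copy()
    for _ in range(20): s=d/(1+k1*(s**2).sum(1,keepdims=True))
    return s
def toz(uv,z,C):
    K,k1,E=C; s=und(uv,K,k1); d=np.c_[s,np.ones(len(s))]@E[:3,:3]; o=-E[:3,:3].T@E[:3,3]
    return o+d*((z-o[2])/d[:,2])[:,None]
def proj(P,C):
    K,k1,E=C; p=np.atleast_2d(P)@E[:3,:3].T+E[:3,3]; s=p[:,:2]/p[:,2:]
    s=s*(1+k1*(s**2).sum(1,keepdims=True)); return s*[K[0,0],K[1,1]]+K[:2,2]
def snap(n,f):
    pose=None
    if n=='wrist': pose=(np.array(bot.read_position()),Rq(bot.read_tool_rot()))
    im=bot.camera(n); cv2.imwrite('pics/'+f,im[:,:,::-1]); return im,cam(n,pose)
E
python3 - <<'E'
from h import *
np.set_printoptions(precision=4,suppress=True)
C=cam('top')
print('deck',toz([(240,139),(326,158),(290,291),(202,269)],.08,C))
print('pin',toz([(437,244)],.042,C),toz([(415,221)],.018,C))
print('others',toz([(489,251),(521,303)],.042,C))
print('stub',toz([(155,278)],.042,C))
print('staple top',toz([(271,168)],.115,C))
print(Rq(bot.read_tool_rot()).as_matrix())
im=cv2.imread('pics/top0.png')
cv2.imwrite('pics/crop1.png',cv2.resize(im[125:305,190:340],None,fx=3.3,fy=3.3,interpolation=cv2.INTER_CUBIC))
E
```

```text
deck [[ 0.7095  0.1103  0.08  ]
 [ 0.6622 -0.061   0.08  ]
 [ 0.4001  0.0162  0.08  ]
 [ 0.448   0.1829  0.08  ]]
pin [[ 0.4873 -0.2757  0.042 ]] [[ 0.542  -0.2393  0.018 ]]
others [[ 0.4692 -0.3786  0.042 ]
 [ 0.3635 -0.4316  0.042 ]]
stub [[0.4396 0.2855 0.042 ]]
staple top [[0.6326 0.045  0.115 ]]
[[ 0.3172  0.      0.9484]
 [-0.9484 -0.0001  0.3172]
 [ 0.0001 -1.     -0.    ]]
```

View pics/crop1.png

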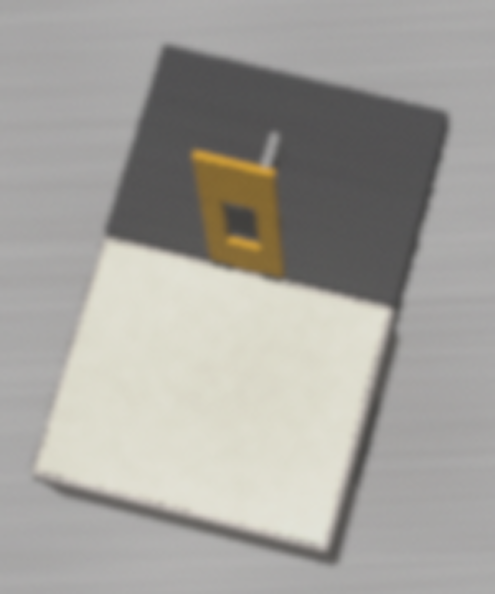

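```bash
cat >> h.py <<'E'
YAW=-0.275; ST=np.array([.620,.044,.098])
def case(x,y,z):
    c,s=np.cos(YAW),np.sin(YAW); return ST+np.array([c*x-s*y,s*x+c*y,z])
E
python3 - <<'E'
from h import *
np.set_printoptions(precision=4,suppress=True)
C=cam('top')
print('end edge obs: (248.5,170.5) (273,177)')
for th in np.arange(.8,1.6,.1):
    P=[case(-.055+.12*np.cos(th),s*.022,-.016+.12*np.sin(th)) for s in(1,-1)]
    print(round(th,2),proj(P,C).ravel())
print('loop top',proj([case(0,0,.021)],C),'pivot',proj([case(-.055,0,-.016)],C))
for a in (YAW+np.pi/2,YAW-np.pi/2):
  for X in (-.02,-.1):
    print(a,X,bot.solve_ik(case(X,0,.26).tolist(),qof(down(a))))
E
```

```text
end edge obs: (248.5,170.5) (273,177)
0.8 [260.8488 147.4377 284.1737 152.7179]
0.9 [258.9659 150.3252 282.5218 155.6675]
1.0 [257.0051 153.848  280.7774 159.2516]
1.1 [254.9893 157.9797 278.9602 163.4428]
1.2 [252.9435 162.6827 277.092  168.203 ]
1.3 [250.8942 167.9082 275.1965 173.4823]
1.4 [248.8693 173.5964 273.299  179.2202]
1.5 [246.897  179.6776 271.4255 185.3461]
loop top [[271.3543 173.5494]] pivot [[266.11   206.0085]]
1.2957963267948966 -0.02 [-0.0403  0.3871  0.2156  1.3993  0.      0.2347]
1.2957963267948966 -0.1 [-0.0047  0.2353  0.0047  1.3402  0.      0.2703]
-1.8457963267948965 -0.02 [-0.0403  0.3871  0.2156  1.3993  0.     -2.9069]
-1.8457963267948965 -0.1 [-0.0047  0.2353  0.0047  1.3402  0.     -2.8713]
```

```bash
python3 - <<'E'
from h import *
np.set_printoptions(precision=4,suppress=True)
q=qof(down(YAW+np.pi/2))
bot.move_pose(case(-.08,0,.22).tolist(),q)
bot.set_gripper(0.0)
im,C=snap('wrist','w1.png')
for t in ("hasp","staple"): print(t,[(d['bbox'],round(d['confidence'],2)) for d in bot.search_frame('wrist',t)])
print(bot.read_clock(), bot.read_position())
for k,P in dict(st=[case(0,0,0)],loop=[case(s,0,.021) for s in(-.016,.016)],piv=[case(-.055,s,-.016) for s in (.022,-.022)],
  deck=[case(a,b,-.018) for a in(-.205,.07) for b in(.09,-.09)]).items(): print(k,proj(P,C).ravel())
E
```

```text
hasp [([293.0, 213.7, 65.4, 88.4], 0.59)]
staple [([222.0, 43.3, 212.1, 289.8], 0.78)]
4.15 [0.543  0.0658 0.318 ]
st [323.9348 278.3333]
loop [323.9334 271.6007 323.9265 303.688 ]
piv [347.1476 218.2461 300.7519 218.2334]
deck [431.0045  45.9791 216.959   45.8961 409.5829 332.3094 238.2576 332.2758]
```

View pics/w1.png

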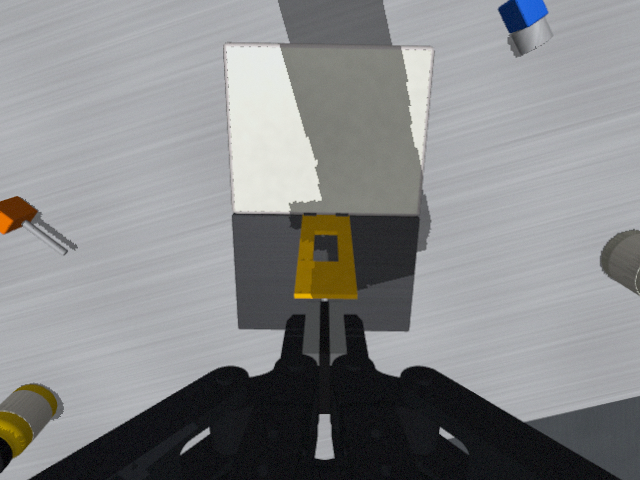

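The wrist picture matches the predicted corners: lid corners at (224,44) and (434,47), deck corners at (238,329) and (410,330), hasp end at (325,297). Next I refine the yaw and check the gripper.

```bash
python3 - <<'E'
from h import *
from scipy.optimize import least_squares
print(bot.read_gripper_width(), bot.read_clock())
pose=(np.array(bot.read_position()),Rq(bot.read_tool_rot())); C=cam('wrist',pose);T=cam('top')
import h
obs=np.array([(434,47),(224,44),(410,330),(238,329)])
obt=np.array([(202,269),(290,291),(240,139),(326,158)])
P=[(a,b,-.018) for a in(-.205,.07) for b in(.09,-.09)]
def f(v):
    h.ST=np.array([v[0],v[1],.098]);h.YAW=v[2]
    W=[case(*p) for p in P]
    return W
for nm,o,c in(('w',obs,C),('t',obt,T)):
    r=least_squares(lambda v:(proj(f(v),c)-o).ravel(),[.62,.044,-.275],x_scale=[.01,.01,.1]);print(nm,r.x,r.fun.round(1))
print(proj([pose[0]],C))
E
```

```text
-0.002822464687024526 4.15
w [ 0.61922954  0.04564012 -0.28881812] [ 2.  -0.9 -2.3 -1.2 -0.1  2.4  0.5  1.3]
t [ 0.62006661  0.04364759 -0.277652  ] [-1.8  0.3  1.5  0.9 -0.3 -1.2  0.6 -0.3]
[[323.95747538 322.42153002]]
```

```bash
sed -i 's/^YAW=.*/YAW=-0.283; ST=np.array([.6195,.0447,.098])/' h.py; python3 - <<'E'
from h import *
rot=qof(down(YAW+np.pi/2))
def tp(th,r=.108,a=.011,off=.002):
    return case(-.055+r*np.cos(th)-off*np.sin(th)-a,0,-.016+r*np.sin(th)+off*np.cos(th))
p=tp(1.36,off=.025)
bot.move_linear([p[0],p[1],p[2]],speed=.15,rotation=rot)
for th in np.arange(1.3,0.05,-.1):
    bot.move_linear(tp(th).tolist(),speed=.12)
    f=np.array(bot.read_ft_force()); print(round(th,2),f.round(1))
hit=bot.move_linear((tp(0,off=.002)-[0,0,.004]).tolist(),speed=.03,until_force=10)
print(hit,bot.read_ft_force(),bot.read_position(),tp(0))
bot.wait(.2)
p=np.array(bot.read_position()); bot.move_linear((p+[0,0,.10]).tolist(),speed=.2)
bot.move_linear((case(-.08,0,.22)).tolist(),speed=.25)
im,C=snap('wrist','w2.png'); snap('top','t2.png')
print(bot.read_clock())
E
```

```text
1.3 [-0.1 -0.1  0.3]
1.2 [0.9 0.1 0.4]
1.1 [ 0.3 -0.6  0. ]
1.0 [ 0.6 -0.9  0.4]
0.9 [-0.8  0.5  0.2]
0.8 [-0.3  0.1 -0.5]
0.7 [-0.4 -0.2 -0.2]
0.6 [-1.1  0.4  0.4]
0.5 [-0.1 -1.   0.1]
0.4 [0.4 0.3 0.2]
0.3 [-0.1 -0.2 -1. ]
0.2 [-0.3  0.9  0.7]
0.1 [0.1 0.5 1.1]
True [-2.15271903 -0.86551109  6.98655976] [0.66013427 0.03302587 0.08395434] [0.65982933 0.03297202 0.084     ]
10.8
```

View pics/w2.png

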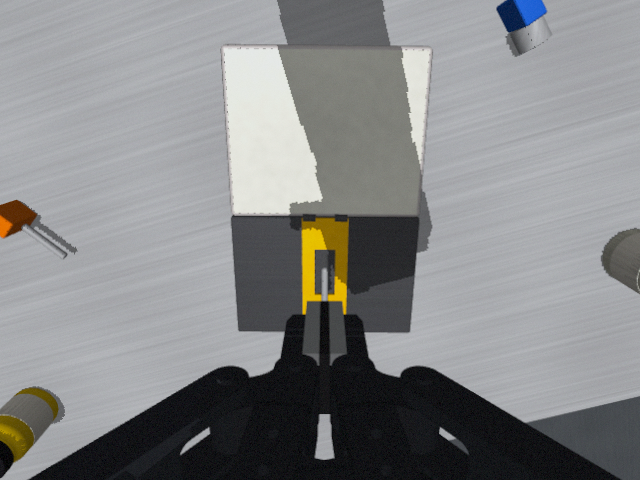

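Now the hasp lies flat, with the loop standing through the slot at about (324,275). Next, a close look at the pin.

```bash
python3 - <<'E'
from h import *
a=.587-np.pi/2
bot.move_pose([.487,-.276,.20],qof(down(a)))
bot.set_gripper(0.75)
im,C=snap('wrist','w3.png')
print([(d['bbox'],round(d['confidence'],2)) for d in bot.search_frame('wrist','lock_pin')])
hsv=cv2.cvtColor(im,cv2.COLOR_RGB2HSV)
m=cv2.inRange(hsv,(4,150,90),(16,255,255))
n,l,s,c=cv2.connectedComponentsWithStats(m); print(s,c)
print('pred',proj([[.487,-.276,.042]],C),bot.read_clock(),bot.read_joint_positions())
E
```

```text
[([340.6, 359.0, 71.3, 76.6], 0.9), ([393.9, 271.4, 100.8, 45.2], 0.7), ([316.0, 121.4, 27.5, 110.9], 0.58)]
[[     0      0    640    480 303296]
 [   312    189     29     46   1200]
 [   395    270     43     46   1343]
 [   372    379     40     57   1361]] [[318.72356378 238.62310416]
 [326.00666667 212.07666667]
 [416.21295607 291.11615786]
 [391.35635562 408.16017634]]
pred [[324.9474206  213.20539287]] 12.975 [-6.47469959e-01  3.66446976e-01 -2.16894258e-01  9.87446291e-01
  4.47809246e-05  1.90713332e+00]
```

View pics/w3.png

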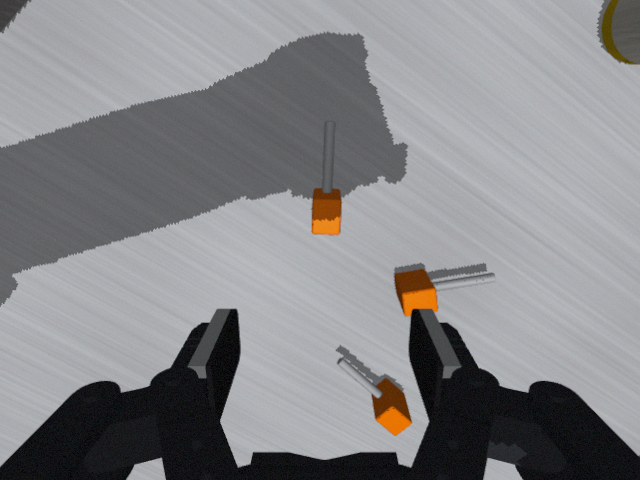

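The target pin's handle is at (326,212), with its shank running up to a tip at (330,121). The two look-alikes are at (416,291) and (391,408).

```bash
python3 - <<'E'
from h import *
np.set_printoptions(precision=4,suppress=True)
C=cam('wrist',(np.array(bot.read_position()),Rq(bot.read_tool_rot())))
be=toz([(313,235),(340,234.5)],.042,C); print('back edge',be,be.mean(0))
sh=toz([(330,122),(328,185)],.018,C); print('shank',sh)
d=(sh[0]-sh[1])[:2]; y=np.arctan2(d[1],d[0]); print('yaw',y)
e=(be[1]-be[0])[:2]; print('yaw from edge',np.arctan2(e[1],e[0])+np.pi/2, np.linalg.norm(e))
u=np.array([np.cos(y),np.sin(y)])
print('org from back',be.mean(0)[:2]+.014*u,'from tip',sh[0][:2]-.069*u)
o=be.mean(0)[:2]+.014*u
for yy in(y,.587,.56):
  u=np.array([np.cos(yy),np.sin(yy),0]);v=np.array([-u[1],u[0],0]);O=np.r_[o,0]
  P=[O+sx*.014*u+sy*.011*v+[0,0,.042] for sx in(-1,1) for sy in(-1,1)]+[O+.014*u+sy*.011*v for sy in(-1,1)]+[O+.069*u+[0,0,.018]]
  print(yy,proj(P,C).round(0).tolist())
im=cv2.imread('pics/w3.png'); cv2.imwrite('pics/w3c.png',cv2.resize(im[110:245,290:370],None,fx=4,fy=4,interpolation=cv2.INTER_CUBIC))
E
```

```text
back edge [[ 0.4676 -0.278   0.042 ]
 [ 0.4793 -0.2949  0.042 ]] [ 0.4735 -0.2865  0.042 ]
shank [[ 0.543  -0.2433  0.018 ]
 [ 0.5021 -0.2689  0.018 ]]
yaw 0.5588679294570895
yaw from edge 0.6069168823411281 0.02061533698156212
org from back [ 0.4853 -0.279 ] from tip [ 0.4845 -0.2799]
0.5588679294570895 [[341.0, 235.0], [312.0, 234.0], [342.0, 199.0], [313.0, 199.0], [340.0, 188.0], [314.0, 187.0], [330.0, 120.0]]
0.587 [[341.0, 235.0], [313.0, 235.0], [342.0, 199.0], [312.0, 199.0], [340.0, 187.0], [314.0, 187.0], [327.0, 120.0]]
0.56 [[341.0, 235.0], [312.0, 234.0], [342.0, 199.0], [313.0, 199.0], [340.0, 188.0], [314.0, 187.0], [330.0, 120.0]]
```

View pics/w3c.png

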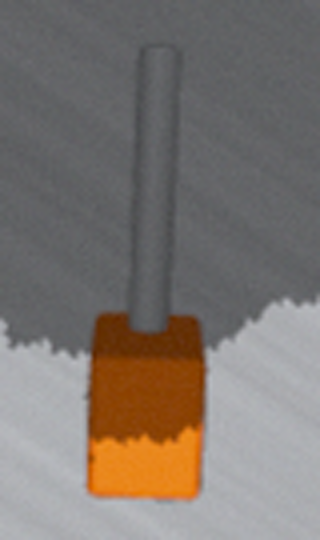

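```bash
python3 - <<'E'
from h import *
a=.56-np.pi/2; q=qof(down(a))
bot.set_gripper(0.6)
bot.move_linear([.485,-.2795,.06],speed=.2,rotation=q)
hit=bot.move_linear([.485,-.2795,.007],speed=.08,until_force=8)
print(hit,bot.read_position())
bot.set_gripper(0.0,grasp_force=60)
print(bot.read_gripper_width(),bot.read_ft_force())
bot.move_linear([.485,-.2795,.20],speed=.2)
im,C=snap('wrist','w4.png');print(bot.read_gripper_width(),bot.read_clock(),bot.read_ft_force(),bot.read_position())
E
```

```text
False [ 0.48525443 -0.27969239  0.00725878]
0.2510937338784468 [-3.30353302e-01 -2.68997041e-03  5.10067875e+00]
0.25235137377489847 16.45 [-0.24752458  0.33547257 -0.65590901] [ 0.48416416 -0.27886703  0.19848866]
```

View pics/w4.png

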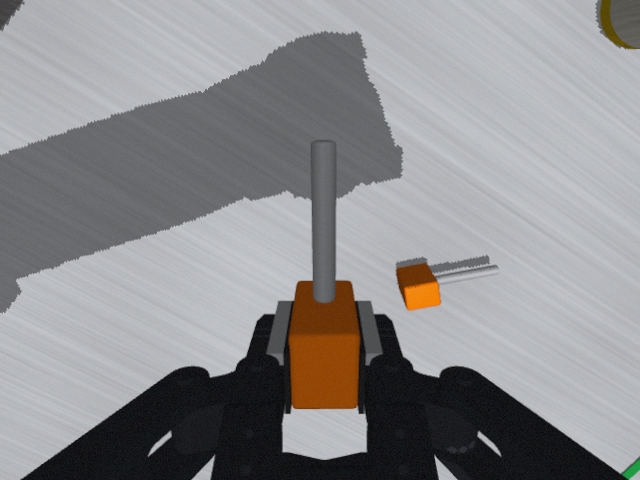

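The pin is held straight, with the shank along column 324 and its tip at (323,142). Moving to the pre-insertion pose.

```bash
python3 - <<'E'
from h import *
np.set_printoptions(precision=4,suppress=True)
p=np.array(bot.read_position());r=Rq(bot.read_tool_rot());C=cam('wrist',(p,r))
M=r.as_matrix();u=M[:,2];v=M[:,0];O=p-[0,0,.007]
print('tip,front-top,front-bot,back-top',proj([O+.069*u+[0,0,.018]]+[O+k*.014*u+s*.011*v+[0,0,h] for k,h in((1,.042),(1,0),(-1,.042)) for s in(1,-1)],C).round(0).tolist())
q=qof(down(YAW))
def T(y,z): return (case(0,y,0)*[1,1,0]+[0,0,.087+z]).tolist()
bot.move_pose(T(-.11,.10),q)
bot.move_linear(T(-.11,.003),speed=.15)
im,C=snap('wrist','w5.png')
pos=np.array(bot.read_position()); print(pos,T(-.11,.003),bot.read_clock(),bot.read_joint_positions())
print('loop pred',proj([case(s,0,z) for z in(-.018,.018) for s in(-.016,.016)],C).round(0).tolist())
E
```

```text
tip,front-top,front-bot,back-top [[326.0, 142.0], [362.0, 338.0], [289.0, 338.0], [353.0, 279.0], [298.0, 279.0], [360.0, 413.0], [291.0, 413.0]]
[ 0.5897 -0.0616  0.0912] [0.5887838676349707, -0.06092442526486947, 0.09] 18.2583 [-0.2285  0.5263 -0.2659  0.7764 -0.      1.6261]
loop pred [[275.0, 9.0], [372.0, 9.0], [259.0, -20.0], [388.0, -20.0]]
```

View pics/w5.png

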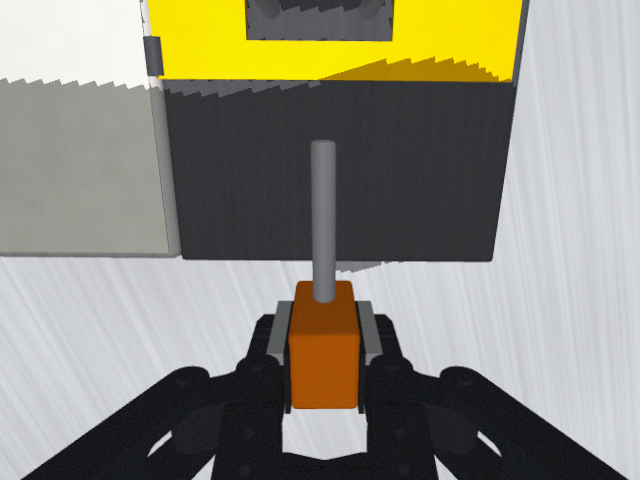

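Shank and loop line up: the shank is at column 323 and the loop legs at about 265 and 375 along the top edge of the picture. Inserting.

```bash
python3 - <<'E'
from h import *
np.set_printoptions(precision=4,suppress=True)
def T(y,z): return (case(0,y,0)*[1,1,0]+[0,0,.087+z]).tolist()
h1=bot.move_linear(T(-.055,.003),speed=.08,until_force=8)
snap('wrist','w6.png')
p=np.array(bot.read_position());print(h1,p,bot.read_ft_force(),bot.read_clock())
if not h1:
    h2=bot.move_linear(T(-.055,-.004),speed=.02,until_force=4)
    p=np.array(bot.read_position());print('down',h2,p,bot.read_ft_force())
    z=p[2]-.087+.001
    h3=bot.move_linear(T(-.031,z),speed=.03,until_force=8)
    p=np.array(bot.read_position());print('in',h3,p,T(-.036,z),bot.read_ft_force(),bot.read_clock())
    c,s=np.cos(YAW),np.sin(YAW);d=p-ST;print('case y',-s*d[0]+c*d[1])
    snap('wrist','w7.png')
E
```

```text
False [ 0.604  -0.0084  0.0899] [ 0.262  -0.8086 -0.5589] 19.15
down True [ 0.6043 -0.0087  0.0877] [-1.5272 -0.1946  4.1586]
in True [0.6086 0.0091 0.0877] [0.6094474475896268, 0.010132006276951808, 0.08870133702982898] [-0.2371 -2.0726  2.689 ] 20.0417
case y -0.037197805236652455
```

```bash
python3 -c "
import cv2,numpy as np
a=cv2.imread('pics/w6.png');b=cv2.imread('pics/w7.png')
cv2.imwrite('pics/w67.png',np.hstack([a[:400,120:520],b[:400,120:520]]))"
```

```text
(no output)
```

View pics/w67.png

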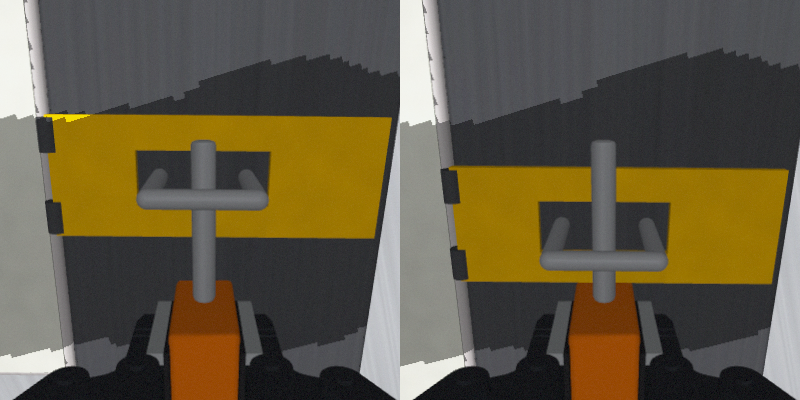

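The loop's top bar passes over the shank, the shank sticks out beyond it, and the handle's front edge meets the hasp edge at row 282. One more firm push, then release.

```bash
python3 - <<'E'
from h import *
np.set_printoptions(precision=4,suppress=True)
def cy(p):
    c,s=np.cos(YAW),np.sin(YAW);d=p-ST;return np.array([c*d[0]+s*d[1],-s*d[0]+c*d[1],d[2]])
p=np.array(bot.read_position())
n=np.array([-np.sin(YAW),np.cos(YAW),0])
h=bot.move_linear((p+.006*n).tolist(),speed=.02,until_force=12)
p=np.array(bot.read_position());print(h,cy(p),bot.read_ft_force())
bot.set_gripper(0.45); print(bot.read_gripper_width(),bot.read_ft_force())
bot.wait(.2)
p=np.array(bot.read_position())
bot.move_linear((p+[0,0,.12]).tolist(),speed=.12)
snap('wrist','w8.png')
bot.move_pose([.42,-.25,.30],qof(down(YAW)))
im,C=snap('top','t8.png');print(bot.read_clock(),bot.read_ft_force())
for t in('lock_pin','stub_pin'): print(t,[(d['bbox'],round(d['confidence'],2)) for d in bot.search_frame('top',t)])
print('pred handle',proj([case(0,-.036,.024)],C))
a=cv2.imread('pics/w8.png');b=cv2.resize(cv2.imread('pics/t8.png')[125:305,190:370],(400,400))
cv2.imwrite('pics/f.png',np.hstack([a[:400,120:520],b]))
E
```

```text
True [-0.0006 -0.0371 -0.0102] [-0.3576 -1.1493  4.0166]
0.447685549336585 [-0.0295  0.0432  0.611 ]
23.3917 [-0.2496 -0.2384 -0.8512]
lock_pin [([258.0, 167.6, 42.1, 23.0], 0.75)]
stub_pin [([144.9, 262.2, 23.0, 30.0], 0.58)]
pred handle [[289.1699 177.6563]]
```

View pics/f.png

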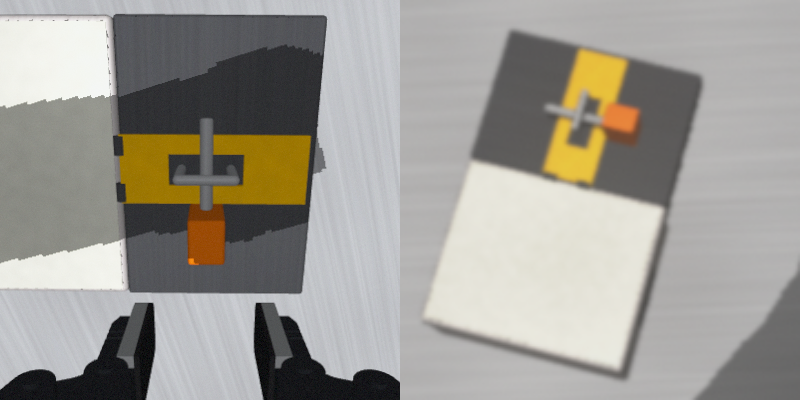

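Released view: the hasp is flat, the shank is through the loop and the handle touches the hasp edge (row 205). The stub hasn't moved and the arm is clear.

```bash
python3 - <<'E'
from h import *
bot.close_job()
E
```

```text
the job is handed in; nothing more can be done
```

The case is locked and the job is handed in, at about 23.5 s on the robot's clock. I pushed the hasp flat over the staple first. I then took the leftmost orange pin and slid its shank through the loop from the -y side until the handle met the hasp edge, let go, and moved the arm clear.

- **Last pictures:** the hasp lies flat and the loop's top bar passes over the shank, which sticks out on the far side. The handle's front sits at the hasp edge, and the blue stub pin is where it was, within detection noise.
- **Seating depth:** the tool stopped 37.1 mm from the staple instead of the nominal 36 mm. A second push with a 12 N limit moved it no further, so I take the 1 mm as measurement error; I could not check it more closely.
- **Not seen from the side:** I took no side-camera picture after the start, so the final checks rest on the wrist and top views.

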